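# Load, scan and return a tray of specimen pots

### The job

Take every specimen pot out of the grey bin and stand it upright in the aluminium tray; then slide the tray by its handle along the bench, never lifting it, into the orange scanning rectangle, square with it. With the loaded tray there, squeeze the reader's trigger fully in, hold it for about a second and let it go, then slide the tray back into the green loading rectangle, again square with it, all pots still upright in it. Do not disturb the bottle, the tip box or the tube rack.

Things in the scene. Friction and masses are not known exactly. Their poses are not given: they have to be found in the camera images.
- pot1_center (a point): specimen pot, white with a green screw cap: upright round pot 38 mm tall, 33 mm across, cap 34 mm across on the upper 14 mm, about 50 g, heavy thick base. Point at its centre, 19 mm above its underside; z up when it stands. None if this pot is absent; four to six of the pots are present, at first standing in the grey bin
- pot2_center (a point): specimen pot, white with a blue screw cap: upright round pot 38 mm tall, 33 mm across, cap 34 mm across on the upper 14 mm, about 50 g, heavy thick base. Point at its centre, 19 mm above its underside; z up when it stands. None if this pot is absent; four to six of the pots are present, at first standing in the grey bin
- pot3_center (a point): specimen pot, white with a red screw cap: upright round pot 38 mm tall, 33 mm across, cap 34 mm across on the upper 14 mm, about 50 g, heavy thick base. Point at its centre, 19 mm above its underside; z up when it stands. None if this pot is absent; four to six of the pots are present, at first standing in the grey bin
- pot4_center (a point): specimen pot, white with an orange screw cap: upright round pot 38 mm tall, 33 mm across, cap 34 mm across on the upper 14 mm, about 50 g, heavy thick base. Point at its centre, 19 mm above its underside; z up when it stands. None if this pot is absent; four to six of the pots are present, at first standing in the grey bin
- pot5_center (a point): specimen pot, white with a yellow screw cap: upright round pot 38 mm tall, 33 mm across, cap 34 mm across on the upper 14 mm, about 50 g, heavy thick base. Point at its centre, 19 mm above its underside; z up when it stands. None if this pot is absent; four to six of the pots are present, at first standing in the grey bin
- pot6_center (a point): specimen pot, white with a black screw cap: upright round pot 38 mm tall, 33 mm across, cap 34 mm across on the upper 14 mm, about 50 g, heavy thick base. Point at its centre, 19 mm above its underside; z up when it stands. None if this pot is absent; four to six of the pots are present, at first standing in the grey bin
- bin: shallow grey delivery bin, fixed, 216 (x) x 140 (y) mm outside, walls 4 mm thick, 24 mm high, floor 4 mm thick. Origin: centre of its underside on the bench
- tray_handle (a point): handle of the loose aluminium tray (about 450 g, flat on the bench): 294 (x) x 88 (y) mm outside, rim 12 mm high, walls and floor 4 mm thick. The blue handle plate in its middle is 30 mm along x, 14 mm thick along y, its top 75 mm above the bench. Point: on its centre line, 60 mm above the bench; x along the tray. Three pots fit in a row on each side (38, 79, 120 mm from it along x)
- load_mark: green tape rectangle on the bench, 326 (x) x 122 (y) mm outside, 1 mm thick, look only: the loading place. Origin: its centre on the bench, x along its long side; the tray stands here at first
- scan_mark: orange tape rectangle of the same size, in front of the reader's window: the scanning place. Origin: its centre, x along its long side
- scanner: white and grey pistol-shaped code reader, clamped lying on its side on a steel stand, fixed. Origin: bench level under the head's centre. Head 66 (x) x 138 (y) x 62 (z) mm centred 110 mm up, window facing +y; its top is 141 mm up. The grip sticks out level along +x from x = 28 to 144 mm, 28 mm deep (y = -41 to -13 mm), 32 mm thick (z 94 to 126 mm), free underneath. The stand's foot is 120 x 130 x 12 mm
- squeeze_point (a point): where the reader is squeezed, at mid-thickness, 110 mm above the bench, x along the grip, y towards the window: half-way (along y) between the grip's back face and the outside of the fully squeezed trigger, 42 mm from the trigger's hinge. Grip and trigger together measure about 57 mm along y here with the trigger free, 40 mm with it fully in. Fingers from above, closing along y with their pads at this height, fit round both
- trigger (a joint): orange sprung trigger blade (58 mm long, 26 mm high, 8 mm thick) on the window side of the grip, hinged on an upright axis beside the head. 0 = free, 0.35 rad = fully squeezed against its stop; its spring needs about 9 N at the squeeze point when fully in and pushes it back to 0 when let go
- wash_bottle: white bottle, blue cap, 56 mm across, 130 mm tall, loose bystander. Origin: centre of its underside
- tip_box: clear box with blue lid, 75 x 110 x 65 mm, loose bystander. Origin: centre of its underside
- tube_rack: white rack of green-capped tubes, 60 x 100 mm, 92 mm tall, loose bystander. Origin: centre of its underside
Mind the look-alikes: they are no part of the job. What is shaped like the part that bears pot1_center but purple is not meant.

How it is judged:
On the way, in this order (a step that is already met when the one before it is completed fails the run):
1. every pot stands upright in the tray (x of pot1_center in the frame of tray_handle between -0.143 and 0.143 m and y of pot1_center in the frame of tray_handle between -0.04 and 0.04 m and z of pot1_center in the frame of tray_handle between -0.043 and -0.031 m and angle between each of pot1_center, pot2_center, pot3_center, pot4_center, pot5_center, pot6_center's own z axis and vertical below 0.2 rad and x of pot2_center in the frame of tray_handle between -0.143 and 0.143 m and y of pot2_center in the frame of tray_handle between -0.04 and 0.04 m and z of pot2_center in the frame of tray_handle between -0.043 and -0.031 m and x of pot3_center in the frame of tray_handle between -0.143 and 0.143 m and y of pot3_center in the frame of tray_handle between -0.04 and 0.04 m and z of pot3_center in the frame of tray_handle between -0.043 and -0.031 m and x of pot4_center in the frame of tray_handle between -0.143 and 0.143 m and y of pot4_center in the frame of tray_handle between -0.04 and 0.04 m and z of pot4_center in the frame of tray_handle between -0.043 and -0.031 m and x of pot5_center in the frame of tray_handle between -0.143 and 0.143 m and y of pot5_center in the frame of tray_handle between -0.04 and 0.04 m and z of pot5_center in the frame of tray_handle between -0.043 and -0.031 m and x of pot6_center in the frame of tray_handle between -0.143 and 0.143 m and y of pot6_center in the frame of tray_handle between -0.04 and 0.04 m and z of pot6_center in the frame of tray_handle between -0.043 and -0.031 m), for 0.3 s.
2. the tray stands in the orange rectangle, centred to 20 mm and square to 0.15 rad, all pots upright in it (all of step 1 and horizontal distance between tray_handle and scan_mark below 0.02 m and angle between the x axis of tray_handle and the x axis of scan_mark, either way round below 0.15 rad), for 0.3 s.
3. the trigger is held fully in (over 0.28 rad) for 0.4 s while the loaded tray stands there (all of step 2 and value of joint trigger above 0.28 rad), for 0.4 s.
4. the trigger is let go (under 0.05 rad) (value of joint trigger below 0.05 rad), for 0.2 s.
At the end, for the whole second after the job is handed in: the tray stands in the green rectangle, its centre within 20 mm of the rectangle's and its long side within 0.15 rad, every pot stands upright (within 0.2 rad) in the tray, and the trigger is free (under 0.05 rad) (all of step 1 and horizontal distance between tray_handle and load_mark below 0.02 m and angle between the x axis of tray_handle and the x axis of load_mark, either way round below 0.15 rad and value of joint trigger below 0.05 rad); the robot touches nothing.
It fails at once if the tray is lifted over 12 mm or tipped over 0.12 rad (height (world z) of tray_handle above 0.072 m or angle between tray_handle's own z axis and vertical above 0.12 rad).
It fails at once if the bottle, tip box or tube rack is moved over 30 mm (distance of any of wash_bottle, tip_box, tube_rack from where it was at the start of the episode above 0.03 m).
Of pot1, pot2, pot3, pot4, pot5, pot6 only 4 to 6 are there at a start; the rules pass over those that are not, and their reading is None.
At some moment in a run one of pot1, pot2, pot3, pot4, pot5, pot6 may be knocked a few centimetres aside while the robot is not near it.
It also fails if it takes over 210 s, if anything falls off the work surface, if the arm or the gripper's body presses on something with over 40 N, if the wrist force passes 120 N, or if a joint passes its speed limit or range.

### The arm

A 6-joint arm with a two-finger parallel gripper is mounted at the origin on the work surface. World frame = base frame: x ahead of the robot, y to its left, z up, the work surface at z = 0. Lengths are in m, angles in rad, forces in N, time in s.
With the tool pointing down it reaches from about 0.35 to 0.85 m from the base axis. Payload 8.1 kg.
Tool frame: the origin (TCP) lies between the finger pads; the fingertips stand 11 mm ahead of it and the grasp point (between the pads) lies 8 mm behind it (tips_ahead is the z of the fingertips in the tool frame, in m); z points along the fingers, y is the line along which they close (so a half turn about z gives the same grasp; the last joint's range is limited). The gripper opens to 93 mm and grips with 3 to 60 N. Pads are 15 mm wide; open, the fingers measure 128 mm over their backs; the gripper's body (75 mm by 188 mm) begins 65 mm behind the grasp point.
Start: joints at [-0.085, 0.13, 1.488, -0, 1.523, -0.085], TCP at [0.6, 0, 0.23] pointing down, gripper open.
Joint ranges: [-2.96, 2.96], [-0.89, 2.26], [0.02, 2.5], [-1.34, 4.48], [0, 2.73], [-2.66, 2.66]. Speed limits (rad/s): [2.39, 2.39, 2.79, 3.14, 3.14, 3.14].

### API

Orientations are given as a rotation vector (axis times angle).
In Python, from plant import read_state, read_camera, close_job, tips_ahead gives the robot as it stands. The module is installed in compiled form; this text tells all that it offers.
- The arm moves only by the tool move_arm, never from a script. Its argument "plan" is a list of rows, each a list of 7 numbers: the turn, a rotation vector about the tool's x, y, z in units of 6 degrees (1.0 is 6 degrees), then the shift along the tool's x, y, z in units of 25 mm (1.0 is 25 mm), then the finger opening in mm, from 0 to 93. A call has exactly 10 rows; each row shifts and turns the commanded pose from where the row before left it, along the tool's axes as they then stand; what a row does not reach is not made up. A row lasts 1/10 s, in which the tool goes at most 50 mm and 8.59 degrees, less where a joint would pass 70% of its speed; a pose out of reach is approached as far as the arm can. A call is refused whole if a number of a shift passes 1 or a number of a turn 1, either way. A call with a gripper value outside its range is refused whole. The fingers move at their own pace and stop on an object; "force" is the grip in N (left out, the last holds). Time passes only in rows, so rows that do not move let the fingers close, or fill a call up. It gives the time, the measured TCP pose, the force, the opening and the grip force at its end, in the units of the state.
- read_state(): the state, without advancing time (a new reading comes with each control period).
- read_camera(name): name is "scene" or "side" or "wrist"; returns a dict with "frame" (480x640x3 uint8, red, green, blue), "z_map" (480x640 float32, m along the optical axis (not along the pixel's ray), 0 where there is no reading), "fx", "fy", "cx", "cy" (pixels), "distortion" ([k1, k2, p1, p2, k3] as OpenCV has them; the pictures are not rectified), "rvec" (rotation vector, rad) and "tvec" (3), from world to camera coordinates, as OpenCV has them. Camera axes: x right, y down, z forward; pixel columns grow to the right and rows downward; lengths in m; the calibration is good to about 2 mm. A picture is of the moment at which its call begins.
- close_job(): hands the job in; it is judged then, once.
The state is a dict: "t": time; "q": joint angles; "dq": joint speeds; "joint_torque": joint torques, N m; "tool_pos": TCP position; "orientation": TCP orientation; "force": force on the tool from outside, world axes, zero at the start; "wrist_torque": the same for the moment, N m; "opening": finger opening in m; "gripper_force": force on a finger pad.
Only numpy, scipy, OpenCV 4.12 (cv2) and the standard library are available. Lean on these libraries where they do the work, as an engineer would, in place of code of your own. Each camera call takes 0.05 s, during which the arm holds its last target. There are 200 camera calls.

## Working session

There is one attempt and no reset: what is moved stays moved. The work goes in short steps, Python scripts to look and compute and a tool call to move; the robot and the scene stay as the last step left them, time stands still between calls to the robot, and variables do not carry over. Pictures are saved under pics/ and viewed, at most 14 in all, crops included, and the job is handed in when it is done.

Besides the shell and the picture viewer there is one more tool, called after "Request:" as name(argument=value, ...), one argument or row to a line, values as JSON. move_arm: Moves the arm, as the interface text tells. Its arguments: {"type":"object","properties":{"plan":{"type":"array","items":{"type":"array","items":{"type":"number"}}},"force":{"type":"number"}},"required":["plan"]}

```bash
mkdir -p pics; cat > h.py <<'E'
import numpy as np, cv2, pickle
from plant import read_state, read_camera, close_job, tips_ahead
from scipy.spatial.transform import Rotation as R
def cam(n):
    c=read_camera(n); c['K']=np.array([[c['fx'],0,c['cx']],[0,c['fy'],c['cy']],[0,0,1.]])
    c['D']=np.array(c['distortion'],float); c['Rm']=cv2.Rodrigues(np.array(c['rvec'],float))[0]; c['t']=np.array(c['tvec'],float).ravel()
    return c
def cast(c,uv,z):
    uv=np.array(uv,float).reshape(-1,1,2)
    p=cv2.undistortPoints(uv,c['K'],c['D']).reshape(-1,2)
    d=np.c_[p,np.ones(len(p))]@c['Rm']; o=-c['Rm'].T@c['t']
    s=(z-o[2])/d[:,2]; return o+d*s[:,None]
def proj(c,P):
    return cv2.projectPoints(np.array(P,float).reshape(-1,3),np.array(c['rvec'],float),c['t'],c['K'],c['D'])[0].reshape(-1,2)
def cloud(c):
    v,u=np.mgrid[0:480,0:640]; z=c['z_map']
    p=cv2.undistortPoints(np.stack([u,v],-1).reshape(-1,1,2).astype(float),c['K'],c['D']).reshape(480,640,2)
    P=np.dstack([p*z[...,None],z]); W=(P-c['t'])@c['Rm']; W[z==0]=np.nan
    return W
def save(c,n): cv2.imwrite('pics/'+n,c['frame'][...,::-1])
E
python3 - <<'E'
from h import *
s=read_state(); print(s['t'],s['tool_pos'],s['orientation'],tips_ahead)
for n in ['scene','side']:
    c=cam(n); save(c,n+'0.png'); print(n,-c['Rm'].T@c['t'],c['fx'])
E
```

```text
0.0 [5.99452647e-01 6.75152434e-05 2.28578756e-01] [-2.22044772e+00 -2.22045751e+00  1.87740527e-03] 0.011
scene [ 1.2166501  -0.31733415  0.9106037 ] 490.43654979333513
side [-0.20195195 -0.78236761  0.99929591] 585.1301646516727
```

View pics/scene0.png

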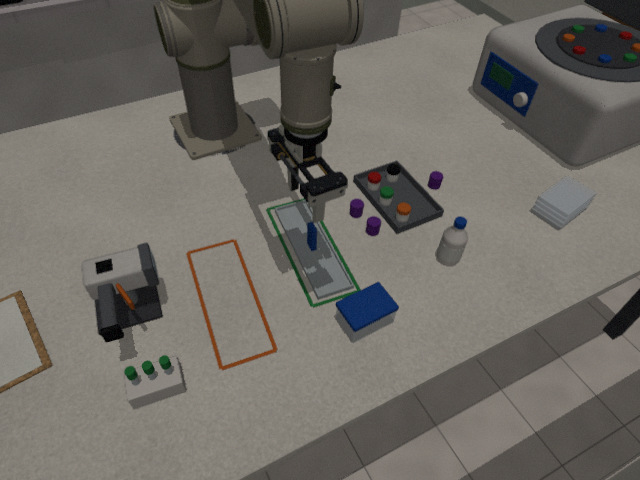

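View pics/side0.png

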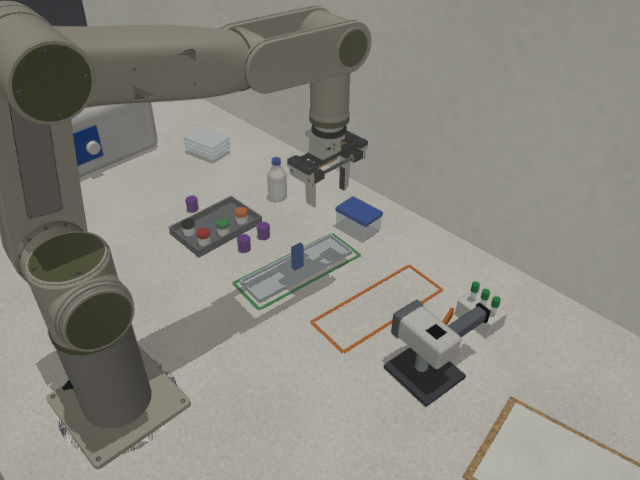

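Both views agree. In the scene picture the bin holds four pots: red (374,178), black (394,170), green (386,193) and orange (403,209). The purple look-alikes at (357,208), (373,225) and (436,180) stand outside the bin and are not meant. The tray's handle is at (312,236), the green mark surrounds the tray, the orange mark is centred near (231,303), and the reader is at (122,275).

```bash
cat > find.py <<'E'
from h import *
def capmasks(c):
    hsv=cv2.cvtColor(c['frame'],cv2.COLOR_RGB2HSV); W=cloud(c)
    return hsv,W
HUE={'green':(50,80),'red':(0,5),'orange':(8,20),'purple':(130,155),'blue':(100,125),'yellow':(22,35)}
def blobs(c,name,roi=None,smin=110,vmin=40,amin=25):
    hsv=cv2.cvtColor(c['frame'],cv2.COLOR_RGB2HSV); lo,hi=HUE[name]
    m=cv2.inRange(hsv,(lo,smin,vmin),(hi,255,255))
    if name=='red': m|=cv2.inRange(hsv,(174,smin,vmin),(180,255,255))
    n,l,st,ce=cv2.connectedComponentsWithStats(m)
    return [(l==i,st[i],ce[i]) for i in range(1,n) if st[i][4]>=amin]
E
python3 - <<'E'
from find import *
np.set_printoptions(precision=4,suppress=True)
for n in ['scene','side']:
    c=cam(n); W=cloud(c); print(n)
    for k in HUE:
        for m,st,ce in blobs(c,k):
            P=W[m]; P=P[~np.isnan(P[:,0])]
            if len(P)==0: continue
            md=np.median(P,0)
            if abs(md[1])>0.9 or md[0]<0.2: continue
            print(k,ce.round(),st[4],'med',md,'z98 %.3f'%np.percentile(P[:,2],95),'cast42',cast(c,ce,0.037)[0][:2])
            if st[4]>400 or k=='orange':
                cnt=cv2.findContours(m.astype(np.uint8),cv2.RETR_EXTERNAL,cv2.CHAIN_APPROX_NONE)[0][0]
                X=cast(c,cnt[:,0],0.001)[:,:2].astype(np.float32)
                print('   minrect z=1mm',cv2.minAreaRect(X))
E
```

```text
scene
green [502.  69.] 30 med [0.2886 0.8156 0.1435] z98 0.146 cast42 [0.159  0.9728]
green [386. 192.] 131 med [0.4964 0.2886 0.0423] z98 0.047 cast42 [0.4918 0.2923]
green [315. 265.] 536 med [0.6101 0.0024 0.002 ] z98 0.005 cast42 [0.6212 0.016 ]
   minrect z=1mm ((0.543140172958374, 0.04412977769970894), (0.12050280719995499, 0.3232346773147583), 83.98109436035156)
green [165. 362.] 105 med [ 0.7322 -0.35    0.0911] z98 0.094 cast42 [ 0.7001 -0.352 ]
green [147. 367.] 119 med [ 0.7282 -0.3797  0.0911] z98 0.094 cast42 [ 0.6961 -0.3837]
green [130. 373.] 114 med [ 0.7245 -0.4093  0.0909] z98 0.094 cast42 [ 0.6928 -0.415 ]
red [374. 177.] 134 med [0.4332 0.2909 0.0429] z98 0.047 cast42 [0.4289 0.2936]
orange [404. 208.] 148 med [0.565  0.294  0.0428] z98 0.047 cast42 [0.5612 0.298 ]
   minrect z=1mm ((0.5331511497497559, 0.3240058720111847), (0.03389289602637291, 0.045649394392967224), 56.146366119384766)
orange [231. 308.] 1127 med [ 0.6248 -0.1934  0.0012] z98 0.004 cast42 [ 0.6429 -0.1946]
   minrect z=1mm ((0.590984582901001, -0.18450096249580383), (0.1219087690114975, 0.32607
[... 2287 characters left out ...]
.3418]
   minrect z=1mm ((0.6819082498550415, -0.3251813054084778), (0.056845441460609436, 0.012770164757966995), 13.371480941772461)
purple [243. 238.] 56 med [0.4924 0.1998 0.0365] z98 0.039 cast42 [0.4918 0.1989]
blue [ 85. 144.] 638 med [0.3682 0.8162 0.1209] z98 0.159 cast42 [0.4223 0.9552]
   minrect z=1mm ((0.4512774646282196, 1.0188002586364746), (0.2619583010673523, 0.0849391296505928), 68.1343994140625)
blue [276. 160.] 26 med [0.7136 0.3178 0.1286] z98 0.133 cast42 [0.8108 0.4344]
blue [359. 210.] 667 med [0.7717 0.0461 0.0636] z98 0.067 cast42 [0.7995 0.07  ]
   minrect z=1mm ((0.836613655090332, 0.10217408090829849), (0.08214603364467621, 0.1207580640912056), 2.6462881565093994)
```

```bash
python3 - <<'E'
from find import *
np.set_printoptions(precision=4,suppress=True)
for n in ['scene','side']:
    c=cam(n); W=cloud(c); hsv=cv2.cvtColor(c['frame'],cv2.COLOR_RGB2HSV); X,Y,Z=W[...,0],W[...,1],W[...,2]
    print(n)
    # cap tops: z 0.038-0.047 in bin region, grouped
    m=((Z>.036)&(Z<.05)&(X>.36)&(X<.64)&(Y>.15)&(Y<.48)).astype(np.uint8)
    k,l,st,ce=cv2.connectedComponentsWithStats(m)
    for i in range(1,k):
        if st[i][4]<15: continue
        P=W[l==i]; print('top',ce[i].round(),st[i][4],(P.max(0)+P.min(0))[:2]/2,np.median(P,0),np.median(c['frame'][l==i],0))
    # bin rim
    m=((Z>.019)&(Z<.028)&(hsv[...,1]<70)&(hsv[...,2]<140)&(X>.3)&(X<.68)&(Y>.2)&(Y<.45))
    print('bin rim',cv2.minAreaRect(W[m][:,:2].astype(np.float32)),m.sum())
    m=(Z>.02)&(Z<.085)&(abs(X-.545)<.05)&(abs(Y-.045)<.04)
    print('handle',W[m].min(0),W[m].max(0),cv2.minAreaRect(W[m&(Z>.068)][:,:2].astype(np.float32)),m.sum())
    m=((Z>.008)&(Z<.016)&(abs(X-.543)<.17)&(abs(Y-.045)<.07))
    print('tray rim',cv2.minAreaRect(W[m][:,:2].astype(np.float32)),m.sum())
    m=(Z>.122)&(Z<.131)&(X>.35)&(X<.75)&(Y>-.6)&(Y<-.25)
    print('grip top',cv2.minAreaRect(W[m][:,:2].astype(np.float32)),m.sum())
    m=(Z>.134)&(Z<.146)&(X>.35)&(X<.75)&(Y>-.6)&(Y<-.25)
    print('head top',cv2.minAreaRect(W[m][:,:2].astype(np.float32)),m.sum())
E
```

```text
scene
top [393. 168.] 110 [0.4252 0.3563] [0.4278 0.3551 0.0434] [10.  10.5 11. ]
top [374. 176.] 112 [0.4303 0.2939] [0.4322 0.2906 0.0435] [99. 18. 16.]
top [436. 175.] 89 [0.498  0.4428] [0.4989 0.4463 0.0391] [62. 28. 83.]
top [387. 191.] 121 [0.4931 0.2928] [0.4957 0.2915 0.0434] [26. 78. 39.]
top [357. 203.] 113 [0.4923 0.2015] [0.494  0.2012 0.0392] [62. 28. 82.]
top [404. 208.] 134 [0.5619 0.2978] [0.5634 0.2962 0.0429] [120.5  59.   22. ]
top [374. 221.] 121 [0.5662 0.2071] [0.566  0.2066 0.0392] [62. 27. 83.]
bin rim ((0.49290844798088074, 0.322260320186615), (0.2213364690542221, 0.22028763592243195), 89.06867218017578) 685
handle [0.5257 0.0371 0.0206] [0.5607 0.0562 0.0801] ((0.542812168598175, 0.048174623399972916), (0.013626227155327797, 0.03180409222841263), 83.19644165039062) 209
tray rim ((0.5424222946166992, 0.03897382318973541), (0.10830354690551758, 0.3002075254917145), 84.69092559814453) 786
grip top ((0.5725400447845459, -0.36621904373168945), (0.12957093119621277, 0.17156146466732025), 17.165699005126953) 1023
head top ((0.5120041370391846, -0.37123656272888184
[... 620 characters left out ...]
[0.4919 0.1989] [0.4913 0.1988 0.0375] [ 98.  67. 119.]
bin rim ((0.49289676547050476, 0.31628429889678955), (0.23082616925239563, 0.22075806558132172), 89.95780181884766) 474
handle [0.5257 0.0351 0.0201] [0.5569 0.058  0.0777] ((0.5415577292442322, 0.047191597521305084), (0.018735405057668686, 0.02975742518901825), 81.88996124267578) 237
tray rim ((0.5420925617218018, 0.04649169370532036), (0.09610064327716827, 0.29721134901046753), 84.04383850097656) 489
grip top ((0.5623055696487427, -0.3792947232723236), (0.13179156184196472, 0.1803513616323471), 84.21029663085938) 724
head top ((0.508640706539154, -0.37327203154563904), (0.1319994032382965, 0.07184557616710663), 84.46607208251953) 1537
```

Request:
move_arm(
  plan=[
    [0,0,-1,1,0,0,60],
    [0,0,-1,1,0,0,60],
    [0,0,-1,1,0,0,60],
    [0,0,-1,1,0,0,60],
    [0,0,-1,1,0,0,60],
    [0,0,-1,1,0,0,60],
    [0,0,-1,1,0,0,60],
    [0,0,-1,1,0,0,60],
    [0,0,-1,1,0,0,60],
    [0,0,-1,1,0,0,60],
  ],
)

```text
t: 1.3
tool_pos: [0.4908, 0.2136, 0.2295]
orientation: [-0.806, -3.036, -0.0]
force: [-0.6, 0.4, -0.4]
opening: 0.0599
gripper_force: 0.0
```

Request:
move_arm(
  plan=[
    [0,0,-1,0,0,1,50],
    [0,0,-1,0,0,1,50],
    [0,0,-1,0,0,1,50],
    [0,0,-1,0,0,1,50],
    [0,0,0,-0.45,0.65,0,50],
    [0,0,0,-0.45,0.65,0,50],
    [0,0,0,-0.5,0.75,0,50],
    [0,0,0,-0.5,0.75,0,50],
    [0,0,0,-0.55,0.75,0,50],
    [0,0,0,0,0,0,50],
  ],
  force=15,
)

```text
t: 2.3
tool_pos: [0.5628, 0.2963, 0.1294]
orientation: [0.163, 3.137, 0.001]
force: [-0.8, -0.1, -0.4]
opening: 0.05
gripper_force: 0.0
```

```bash
cat > go.py <<'E'
from h import *
import sys
def delta(t):
    s=read_state(); Rt=R.from_rotvec(s['orientation']); d=Rt.inv().apply(np.array(t)-s['tool_pos'])/.025
    e=(Rt.inv()*R.from_matrix(np.array([[-.9945,.1045,0],[.1045,.9945,0],[0,0,-1]]).T)).as_rotvec()/np.radians(6)
    return s,d,e
if __name__=='__main__':
    s,d,e=delta([float(a) for a in sys.argv[1:4]]); print('t',s['t'],'pos',np.round(s['tool_pos'],4),'shift units',d.round(2),'turn units',e.round(2),'op',round(s['opening'],4))
E
python3 go.py .561 .2955 .039
python3 - <<'E'
from find import *
c=cam('wrist'); save(c,'w1.png'); W=cloud(c); Z=W[...,2]
m=((Z>.035)&(Z<.05)).astype(np.uint8)
k,l,st,ce=cv2.connectedComponentsWithStats(m)
for i in range(1,k):
    if st[i][4]<150: continue
    P=W[l==i]; print('top',ce[i].round(),st[i][4],((P.max(0)+P.min(0))/2).round(4),np.ptp(P,0).round(3),np.median(c['frame'][l==i],0))
E
```

```text
t 2.3 pos [0.5628 0.2963 0.1294] shift units [ 0.07 -0.04  3.62] turn units [0.01 0.   0.01] op 0.05
top [286.  16.] 2026 [0.4364 0.2945 0.0398] [0.021 0.035 0.01 ] [188.  43.  40.]
top [404.   6.] 639 [0.4372 0.3571 0.0398] [0.01  0.028 0.009] [26. 26. 27.]
top [565. 106.] 2774 [0.497  0.4476 0.0379] [0.035 0.036 0.006] [105.  47. 143.]
top [296. 123.] 3019 [0.4921 0.2931 0.0403] [0.035 0.035 0.009] [35. 96. 49.]
top [143. 142.] 2705 [0.4931 0.203  0.0379] [0.034 0.035 0.006] [111.  52. 149.]
top [319. 238.] 2532 [0.5605 0.2987 0.0399] [0.035 0.035 0.01 ] [147.  69.  29.]
top [176. 257.] 2244 [0.5645 0.2084 0.0379] [0.035 0.035 0.006] [104.  46. 140.]
top [370. 421.] 889 [0.7035 0.3217 0.0425] [0.031 0.051 0.015] [125. 123. 116.]
```

View pics/w1.png

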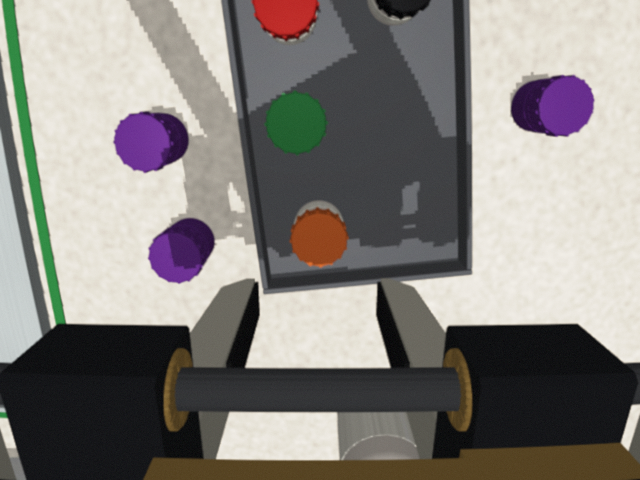

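The wrist view shows the bin from close by, with the caps at orange (319,238), green (296,123), red (286,16) and black (404,6). The three purple look-alikes at (143,142), (176,257) and (565,106) are all outside the walls, so this enlarged view confirms which pots are meant. Positions agree with the other views to within about 3 mm, so I'm descending on orange.

Request:
move_arm(
  plan=[
    [0,0,0,0.08,0,1,50],
    [0,0,0,0,0,1,50],
    [0,0,0,0,0,0.9,50],
    [0,0,0,0,0,0.75,50],
    [0,0,0,0,0,0,50],
    [0,0,0,0,0,0,25],
    [0,0,0,0,0,0,25],
    [0,0,0,0,0,0,25],
    [0,0,0,0,0,0,25],
    [0,0,0,0,0,0,25],
  ],
  force=15,
)

```text
t: 3.35
tool_pos: [0.5609, 0.2954, 0.0402]
orientation: [0.164, 3.135, 0.002]
force: [-0.7, -1.3, 6.9]
opening: 0.0335
gripper_force: 15.0
```

```bash
python3 go.py .6514 .0345 .1
```

```text
t 3.35 pos [0.5609 0.2954 0.0402] shift units [ -4.7  -10.    -2.39] turn units [0.01 0.02 0.  ] op 0.0335
```

Request:
move_arm(
  plan=[
    [0,0,0,0,0,-0.6,25],
    [0,0,0,0,0,-1,25],
    [0,0,0,0,0,-0.9,25],
    [0,0,0,-0.4,-0.8,0,25],
    [0,0,0,-0.5,-1,0,25],
    [0,0,0,-0.5,-1,0,25],
    [0,0,0,-0.5,-1,0,25],
    [0,0,0,-0.5,-1,0,25],
    [0,0,0,-0.5,-1,0,25],
    [0,0,0,-0.5,-1,0,25],
  ],
)

```text
t: 4.35
tool_pos: [0.6269, 0.1159, 0.102]
orientation: [0.164, 3.137, 0.0]
force: [0.5, -1.2, -1.4]
opening: 0.0338
gripper_force: 15.0
```

Request:
move_arm(
  plan=[
    [0,0,0,-0.5,-1,0,25],
    [0,0,0,-0.5,-1,0,25],
    [0,0,0,-0.3,-0.6,0,25],
    [0,0,0,0,-0.6,0,25],
    [0,0,0,0,0,0,25],
    [0,0,0,0,0,0,25],
    [0,0,0,0,0,0.8,25],
    [0,0,0,0,0,0.8,25],
    [0,0,0,0,0,0,25],
    [0,0,0,0,0,0,25],
  ],
)

```text
t: 5.35
tool_pos: [0.6498, 0.0351, 0.0607]
orientation: [-0.162, -3.136, -0.0]
force: [-0.1, -0.3, -0.2]
opening: 0.0334
gripper_force: 15.0
```

```bash
python3 go.py .6514 .0345 .039
```

```text
t 5.35 pos [0.6498 0.0351 0.0607] shift units [-0.07 -0.02  0.87] turn units [ 0.   -0.01  0.01] op 0.0334
```

Request:
move_arm(
  plan=[
    [0,0,0,-0.07,0,0.5,25],
    [0,0,0,0,0,0.28,25],
    [0,0,0,0,0,0,25],
    [0,0,0,0,0,0.04,40],
    [0,0,0,0,0,0,50],
    [0,0,0,0,0,0,50],
    [0,0,0,0,0,0,50],
    [0,0,0,0,0,-0.8,50],
    [0,0,0,0,0,-1,50],
    [0,0,0,0,0,-1,50],
  ],
)

```text
t: 6.35
tool_pos: [0.6518, 0.0338, 0.1109]
orientation: [-0.165, -3.136, 0.0]
force: [0.9, -1.0, -0.3]
opening: 0.0502
gripper_force: 0.0
```

```bash
python3 go.py .492 .2925 .1; python3 - <<'E'
from find import *
c=cam('wrist'); save(c,'w2.png'); W=cloud(c); Z=W[...,2]
m=((Z>.035)&(Z<.05)).astype(np.uint8)
k,l,st,ce=cv2.connectedComponentsWithStats(m)
for i in range(1,k):
    if st[i][4]<150: continue
    P=W[l==i]; print('top',ce[i].round(),st[i][4],((P.max(0)+P.min(0))/2).round(4),np.ptp(P,0).round(3),np.median(c['frame'][l==i],0))
E
```

```text
t 6.35 pos [0.6518 0.0338 0.1109] shift units [7.44 9.62 0.44] turn units [-0.   -0.01 -0.  ] op 0.0502
top [620.  62.] 2520 [0.5645 0.203  0.0378] [0.035 0.026 0.005] [ 74.  32. 103.]
top [318. 251.] 2892 [0.6516 0.0352 0.0398] [0.035 0.035 0.01 ] [110.  50.  20.]
```

View pics/w2.png

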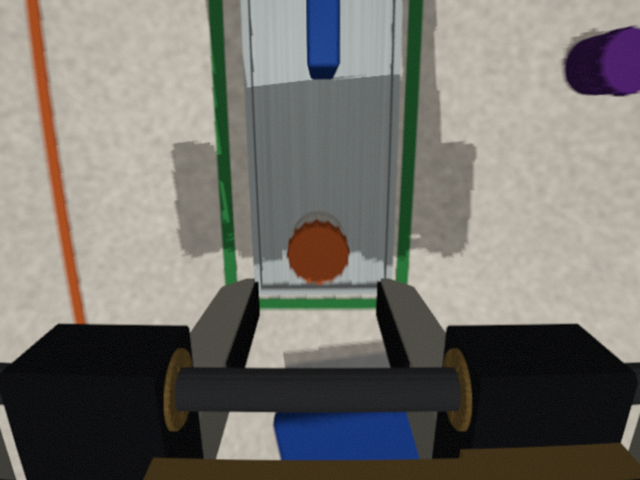

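The orange pot stands upright in the tray at (318,251), centred between the walls, and the tray is straight in the green mark. Next is green.

Request:
move_arm(
  plan=[
    [0,0,0,0.5,0.65,0,50],
    [0,0,0,0.77,1,0,50],
    [0,0,0,0.77,1,0,50],
    [0,0,0,0.77,1,0,50],
    [0,0,0,0.77,1,0,50],
    [0,0,0,0.77,1,0,50],
    [0,0,0,0.77,1,0,50],
    [0,0,0,0.77,1,0,50],
    [0,0,0,0.77,1,0,50],
    [0,0,0,0.77,1,0,50],
  ],
)

```text
t: 7.4
tool_pos: [0.4921, 0.2942, 0.1105]
orientation: [0.165, 3.137, 0.0]
force: [0.1, -0.4, -0.3]
opening: 0.0499
gripper_force: 0.0
```

Request:
move_arm(
  plan=[
    [0,0,0,0,0,0,50],
    [0,0,0,0,0,0.9,50],
    [0,0,0,0,0,0.9,50],
    [0,0,0,0,0,0.8,50],
    [0,0,0,0,0,0.25,50],
    [0,0,0,0,0,0,25],
    [0,0,0,0,0,0,25],
    [0,0,0,0,0,0,25],
    [0,0,0,0,0,0,25],
    [0,0,0,0,0,0,25],
  ],
)

```text
t: 8.4
tool_pos: [0.4937, 0.2935, 0.0405]
orientation: [0.164, 3.135, 0.001]
force: [1.3, -1.1, 5.5]
opening: 0.0334
gripper_force: 15.0
```

```bash
python3 go.py .5868 .0413 .1
```

```text
t 8.4 pos [0.4937 0.2935 0.0405] shift units [-4.76 -9.64 -2.38] turn units [0.01 0.02 0.  ] op 0.0334
```

Request:
move_arm(
  plan=[
    [0,0,0,0,0,-0.6,25],
    [0,0,0,0,0,-1,25],
    [0,0,0,0,0,-0.9,25],
    [0,0,0,-0.4,-0.8,0,25],
    [0,0,0,-0.5,-1,0,25],
    [0,0,0,-0.5,-1,0,25],
    [0,0,0,-0.5,-1,0,25],
    [0,0,0,-0.5,-1,0,25],
    [0,0,0,-0.5,-1,0,25],
    [0,0,0,-0.5,-1,0,25],
  ],
)

```text
t: 9.4
tool_pos: [0.5599, 0.1143, 0.1028]
orientation: [0.164, 3.137, 0.0]
force: [-0.5, 0.1, -0.9]
opening: 0.0335
gripper_force: 15.0
```

Request:
move_arm(
  plan=[
    [0,0,0,-0.5,-1,0,25],
    [0,0,0,-0.5,-1,0,25],
    [0,0,0,-0.3,-0.5,0,25],
    [0,0,0,-0.06,-0.3,0,25],
    [0,0,0,0,0,0,25],
    [0,0,0,0,0,0,25],
    [0,0,0,0,0,0.8,25],
    [0,0,0,0,0,0.8,25],
    [0,0,0,0,0,0,25],
    [0,0,0,0,0,0,25],
  ],
)

```text
t: 10.4
tool_pos: [0.5853, 0.043, 0.0615]
orientation: [-0.163, -3.136, -0.0]
force: [-0.2, 0.6, -0.4]
opening: 0.0334
gripper_force: 15.0
```

```bash
python3 go.py .5868 .0413 .0405
```

```text
t 10.4 pos [0.5853 0.043  0.0615] shift units [-0.07 -0.06  0.84] turn units [ 0.   -0.01  0.01] op 0.0334
```

Request:
move_arm(
  plan=[
    [0,0,0,-0.07,-0.06,0.5,25],
    [0,0,0,0,0,0.3,25],
    [0,0,0,0,0,0,25],
    [0,0,0,0,0,0.04,40],
    [0,0,0,0,0,0,50],
    [0,0,0,0,0,0,50],
    [0,0,0,0,0,0,50],
    [0,0,0,0,0,-0.8,50],
    [0,0,0,0,0,-1,50],
    [0,0,0,0,0,-1,48],
  ],
)

```text
t: 11.4
tool_pos: [0.5872, 0.0404, 0.1112]
orientation: [-0.164, -3.136, 0.0]
force: [-0.5, 0.2, -0.2]
opening: 0.0486
gripper_force: 0.0
```

```bash
python3 go.py .430 .2925 .1
```

```text
t 11.4 pos [0.5872 0.0404 0.1112] shift units [7.31 9.37 0.45] turn units [-0.   -0.01 -0.  ] op 0.0486
```

Request:
move_arm(
  plan=[
    [0,0,0,0.5,0.55,0,48],
    [0,0,0,0.76,0.98,0,48],
    [0,0,0,0.76,0.98,0,48],
    [0,0,0,0.76,0.98,0,48],
    [0,0,0,0.76,0.98,0,48],
    [0,0,0,0.76,0.98,0,48],
    [0,0,0,0.76,0.98,0,48],
    [0,0,0,0.76,0.98,0,48],
    [0,0,0,0.76,0.98,0,48],
    [0,0,0,0.73,0.98,0,48],
  ],
)

```text
t: 12.4
tool_pos: [0.4284, 0.2935, 0.1098]
orientation: [-0.164, -3.136, 0.0]
force: [0.2, -0.7, 0.1]
opening: 0.048
gripper_force: 0.0
```

```bash
python3 go.py .430 .2925 .04; cat > tops.py <<'E'
from find import *
def tops(n,amin=150,sv=None):
    c=cam(n); W=cloud(c); Z=W[...,2]
    if sv: save(c,sv)
    k,l,st,ce=cv2.connectedComponentsWithStats(((Z>.035)&(Z<.05)).astype(np.uint8))
    for i in range(1,k):
        if st[i][4]<amin: continue
        P=W[l==i]; print(ce[i].round(),st[i][4],((P.max(0)+P.min(0))/2).round(4),np.ptp(P,0).round(3),np.median(c['frame'][l==i],0))
if __name__=='__main__':
    import sys; tops(sys.argv[1],int(sys.argv[2]),sys.argv[3] if len(sys.argv)>3 else None)
E
python3 tops.py wrist 150
```

```text
t 12.4 pos [0.4284 0.2935 0.1098] shift units [-0.07 -0.03  2.79] turn units [-0.   -0.01  0.  ] op 0.048
[431. 233.] 2980 [0.4241 0.3584 0.0397] [0.035 0.035 0.009] [16. 16. 17.]
[317. 253.] 2928 [0.4291 0.2946 0.0397] [0.036 0.035 0.009] [110.  21.  19.]
[581. 320.] 1031 [0.4925 0.4491 0.038 ] [0.027 0.033 0.006] [ 96.  41. 133.]
[229. 450.] 283 [0.5619 0.2202 0.0376] [0.02  0.013 0.005] [ 95.  42. 130.]
```

Request:
move_arm(
  plan=[
    [0,0,0,0,0,0,48],
    [0,0,0,0,0,0.9,48],
    [0,0,0,0,0,0.9,48],
    [0,0,0,0,0,0.8,48],
    [0,0,0,0,0,0.2,48],
    [0,0,0,0,0,0,25],
    [0,0,0,0,0,0,25],
    [0,0,0,0,0,0,25],
    [0,0,0,0,0,0,25],
    [0,0,0,0,0,0,25],
  ],
)

```text
t: 13.45
tool_pos: [0.4311, 0.2928, 0.0417]
orientation: [0.164, 3.136, 0.001]
force: [1.2, 0.2, 2.5]
opening: 0.0336
gripper_force: 15.0
```

```bash
python3 go.py .4972 .0507 .1
```

```text
t 13.45 pos [0.4311 0.2928 0.0417] shift units [-3.64 -9.35 -2.33] turn units [0.01 0.02 0.  ] op 0.0336
```

Request:
move_arm(
  plan=[
    [0,0,0,0,0,-0.6,25],
    [0,0,0,0,0,-1,25],
    [0,0,0,0,0,-0.9,25],
    [0,0,0,-0.3,-0.8,0,25],
    [0,0,0,-0.4,-1,0,25],
    [0,0,0,-0.4,-1,0,25],
    [0,0,0,-0.4,-1,0,25],
    [0,0,0,-0.4,-1,0,25],
    [0,0,0,-0.4,-1,0,25],
    [0,0,0,-0.4,-1,0,25],
  ],
)

```text
t: 14.45
tool_pos: [0.4801, 0.1153, 0.1044]
orientation: [0.164, 3.136, 0.0]
force: [1.6, -0.4, -0.8]
opening: 0.0333
gripper_force: 15.0
```

Request:
move_arm(
  plan=[
    [0,0,0,-0.4,-1,0,25],
    [0,0,0,-0.4,-0.9,0,25],
    [0,0,0,-0.17,-0.4,0,25],
    [0,0,0,0,-0.2,0,25],
    [0,0,0,0,0,0,25],
    [0,0,0,0,0,0,25],
    [0,0,0,0,0,0.8,25],
    [0,0,0,0,0,0.8,25],
    [0,0,0,0,0,0,25],
    [0,0,0,0,0,0,25],
  ],
)

```text
t: 15.45
tool_pos: [0.4967, 0.0523, 0.0631]
orientation: [-0.163, -3.136, -0.0]
force: [-0.3, 0.0, -0.1]
opening: 0.0332
gripper_force: 15.0
```

```bash
python3 go.py .4972 .0507 .042
```

```text
t 15.45 pos [0.4967 0.0523 0.0631] shift units [-0.03 -0.06  0.85] turn units [-0.   -0.01  0.01] op 0.0332
```

Request:
move_arm(
  plan=[
    [0,0,0,-0.03,-0.06,0.5,25],
    [0,0,0,0,0,0.3,25],
    [0,0,0,0,0,0,25],
    [0,0,0,0,0,0.04,40],
    [0,0,0,0,0,0,50],
    [0,0,0,0,0,0,50],
    [0,0,0,0,0,0,50],
    [0,0,0,0,0,-0.8,50],
    [0,0,0,0,0,-1,50],
    [0,0,0,0,0,-1,50],
  ],
)

```text
t: 16.45
tool_pos: [0.4975, 0.05, 0.1128]
orientation: [-0.165, -3.137, 0.0]
force: [0.5, -0.2, 0.2]
opening: 0.0498
gripper_force: 0.0
```

```bash
python3 go.py .4245 .356 .1
```

```text
t 16.45 pos [0.4975 0.05   0.1128] shift units [ 4.18 11.87  0.51] turn units [-0.   -0.01 -0.  ] op 0.0498
```

Request:
move_arm(
  plan=[
    [0,0,0,0.34,0.9,0,50],
    [0,0,0,0.35,1,0,50],
    [0,0,0,0.35,1,0,50],
    [0,0,0,0.35,1,0,50],
    [0,0,0,0.35,1,0,50],
    [0,0,0,0.35,1,0,50],
    [0,0,0,0.35,1,0,50],
    [0,0,0,0.35,1,0,50],
    [0,0,0,0.35,1,0,50],
    [0,0,0,0.35,1,0,50],
  ],
)

```text
t: 17.45
tool_pos: [0.4366, 0.3064, 0.1123]
orientation: [0.164, 3.137, 0.0]
force: [-0.1, 0.5, -0.2]
opening: 0.0498
gripper_force: 0.0
```

Request:
move_arm(
  plan=[
    [0,0,0,0.35,1,0,50],
    [0,0,0,0.35,0.95,0,50],
    [0,0,0,0,0,0,50],
    [0,0,0,0,0,0,50],
    [0,0,0,0,0,0.5,50],
    [0,0,0,0,0,0.8,50],
    [0,0,0,0,0,0,50],
    [0,0,0,0,0,0,50],
    [0,0,0,0,0,0,50],
    [0,0,0,0,0,0,50],
  ],
)

```text
t: 18.45
tool_pos: [0.4254, 0.3558, 0.0807]
orientation: [0.165, 3.136, 0.002]
force: [0.4, -0.7, -0.5]
opening: 0.0501
gripper_force: 0.0
```

```bash
python3 go.py .4245 .356 .041;python3 tops.py wrist 150; python3 tops.py scene 40
```

```text
t 18.45 pos [0.4254 0.3558 0.0807] shift units [0.04 0.   1.59] turn units [ 0.01  0.01 -0.  ] op 0.0501
[321. 268.] 3743 [0.424  0.3586 0.0397] [0.036 0.035 0.009] [12. 12. 13.]
[279.   4.] 139 [-0.6008  0.5014  0.0426] [0.029 0.155 0.015] [74. 72. 69.]
[77. 44.] 681 [-0.6026 -0.2571  0.0425] [0.03  0.512 0.015] [75. 72. 70.]
[548. 130.] 773 [0.4071 0.9389 0.0425] [0.453 0.255 0.015] [69. 67. 64.]
[214. 129.] 199 [ 0.0349 -0.0016  0.0425] [0.078 0.137 0.015] [49. 46. 43.]
[393. 168.] 114 [0.4255 0.3569 0.0411] [0.036 0.034 0.012] [6.  6.  6.5]
[436. 175.] 97 [0.4978 0.4455 0.0391] [0.034 0.033 0.008] [60. 26. 81.]
[558. 210.] 232 [0.7327 0.6779 0.0426] [0.083 0.143 0.015] [106. 108. 109.]
[357. 203.] 117 [0.4935 0.203  0.0394] [0.035 0.036 0.009] [60. 27. 81.]
[303. 222.] 122 [0.4949 0.0506 0.0413] [0.034 0.035 0.012] [99.  18.  16.5]
[374. 221.] 121 [0.5648 0.2076 0.04  ] [0.036 0.034 0.01 ] [61. 28. 81.]
[312. 238.] 41 [0.5437 0.0461 0.0426] [0.033 0.013 0.015] [ 7. 26. 58.]
[449. 253.] 109 [0.723  0.3162 0.0426] [0.048 0.047 0.015] [91. 89. 85.]
[318. 250.] 158 [0.5863 0.041  0.0412] [0.035 0.034 0.012] [26. 78. 39.]
[329. 271.] 176 [0.6515 0.0343 0.0413] [0.035 0.035 0.013] [119.   59.   21.5]
[364. 323.] 194 [0.7828 0.0528 0.0424] [0.067 0.107 0.015] [83. 83. 82.]
[154. 381.] 1310 [ 0.7254 -0.3798  0.0425] [0.068 0.104 0.015] [135. 130. 124.]
```

Request:
move_arm(
  plan=[
    [0,0,0,0,0.04,0.8,50],
    [0,0,0,0,0,0.6,50],
    [0,0,0,0,0,0.15,50],
    [0,0,0,0,0,0,50],
    [0,0,0,0,0,0,25],
    [0,0,0,0,0,0,25],
    [0,0,0,0,0,0,25],
    [0,0,0,0,0,0,25],
    [0,0,0,0,0,0,25],
    [0,0,0,0,0,0,25],
  ],
)

```text
t: 19.55
tool_pos: [0.4253, 0.357, 0.0416]
orientation: [0.164, 3.136, 0.001]
force: [-1.0, 0.5, 5.2]
opening: 0.0332
gripper_force: 15.0
```

```bash
python3 go.py .4326 .0575 .1
```

```text
t 19.55 pos [0.4253 0.357  0.0416] shift units [ -1.55 -11.88  -2.34] turn units [0.01 0.01 0.  ] op 0.0332
```

Request:
move_arm(
  plan=[
    [0,0,0,0,0,-0.6,25],
    [0,0,0,0,0,-1,25],
    [0,0,0,0,0,-0.9,25],
    [0,0,0,-0.1,-0.8,0,25],
    [0,0,0,-0.13,-1,0,25],
    [0,0,0,-0.13,-1,0,25],
    [0,0,0,-0.13,-1,0,25],
    [0,0,0,-0.13,-1,0,25],
    [0,0,0,-0.13,-1,0,25],
    [0,0,0,-0.13,-1,0,25],
  ],
)

```text
t: 20.55
tool_pos: [0.4286, 0.1842, 0.104]
orientation: [-0.164, -3.137, 0.0]
force: [0.3, 0.1, -0.7]
opening: 0.0334
gripper_force: 15.0
```

Request:
move_arm(
  plan=[
    [0,0,0,-0.13,-1,0,25],
    [0,0,0,-0.13,-1,0,25],
    [0,0,0,-0.13,-1,0,25],
    [0,0,0,-0.13,-1,0,25],
    [0,0,0,-0.1,-0.8,0,25],
    [0,0,0,-0.05,-0.25,0,25],
    [0,0,0,0,0,0,25],
    [0,0,0,0,0,0,25],
    [0,0,0,0,0,0.8,25],
    [0,0,0,0,0,0.8,25],
  ],
)

```text
t: 21.55
tool_pos: [0.4331, 0.059, 0.0637]
orientation: [0.163, 3.135, 0.001]
force: [-0.3, -0.3, -0.7]
opening: 0.0336
gripper_force: 15.0
```

```bash
python3 go.py .4326 .0575 .0415
```

```text
t 21.55 pos [0.4331 0.059  0.0637] shift units [ 0.02 -0.06  0.89] turn units [0.   0.02 0.01] op 0.0336
```

Request:
move_arm(
  plan=[
    [0,0,0,0,-0.06,0.5,25],
    [0,0,0,0,0,0.3,25],
    [0,0,0,0,0,0,25],
    [0,0,0,0,0,0.04,40],
    [0,0,0,0,0,0,50],
    [0,0,0,0,0,0,50],
    [0,0,0,0,0,0,50],
    [0,0,0,0,0,-0.8,50],
    [0,0,0,0,0,-1,50],
    [0,0,0,0,0,-1,50],
  ],
)

```text
t: 22.55
tool_pos: [0.4318, 0.0564, 0.1132]
orientation: [-0.165, -3.137, 0.0]
force: [-0.2, -0.4, -0.1]
opening: 0.0499
gripper_force: 0.0
```

```bash
python3 go.py .542 .046 .12; python3 tops.py scene 40 | grep -v "0.015\]"; python3 - <<'E'
from find import *
c=cam('scene'); W=cloud(c); save(c,'s2.png'); X,Y,Z=W[...,0],W[...,1],W[...,2]
hsv=cv2.cvtColor(c['frame'],cv2.COLOR_RGB2HSV)
# reader: grip top & head in reader coords
m=(Z>.134)&(Z<.146)&(X>.35)&(X<.75)&(Y>-.6)&(Y<-.25); print(cv2.minAreaRect(W[m][:,:2].astype(np.float32)))
u=np.array([.9945,-.1045]);v=np.array([.1045,.9945])
m=(Z>.118)&(Z<.132)&(X>.45)&(X<.75)&(Y>-.6)&(Y<-.3)
P=W[m]; a=P[:,:2]@u; b=P[:,:2]@v; H=np.array([.511,-.372]); a-=H@u; b-=H@v
o=cv2.inRange(hsv,(5,120,60),(22,255,255))[m]>0
for lo in range(35,150,10):
    k=(a>lo/1e3)&(a<lo/1e3+.01)
    f=lambda q:(b[q].min().round(4),b[q].max().round(4),q.sum()) if q.sum() else None
    print(lo,'grip',f(k&~o),'trig',f(k&o))
E
```

```text
t 22.55 pos [0.4318 0.0564 0.1132] shift units [-4.43  0.05 -0.27] turn units [-0. -0. -0.] op 0.0499
[436. 175.] 97 [0.4977 0.4454 0.0395] [0.034 0.033 0.009] [60. 27. 81.]
[357. 203.] 116 [0.493  0.2028 0.0396] [0.037 0.036 0.008] [61. 27. 82.]
[294. 205.] 129 [0.4323 0.0579 0.0417] [0.035 0.036 0.013] [7. 7. 8.]
[303. 222.] 122 [0.4959 0.0508 0.0413] [0.033 0.033 0.012] [99.  17.5 16. ]
[374. 221.] 121 [0.565  0.2072 0.0401] [0.037 0.035 0.01 ] [61. 28. 82.]
[311. 237.] 44 [0.5431 0.046  0.0429] [0.031 0.013 0.014] [ 9.  24.5 59. ]
[317. 250.] 159 [0.5861 0.0409 0.042 ] [0.034 0.034 0.013] [26. 79. 39.]
[329. 271.] 176 [0.6517 0.0346 0.0411] [0.035 0.035 0.012] [120.  60.  21.]
((0.5102490186691284, -0.37162482738494873), (0.13081134855747223, 0.07181775569915771), 82.56599426269531)
35 grip (np.float64(-0.0428), np.float64(0.0633), np.int64(86)) trig (np.float64(-0.0092), np.float64(-0.0022), np.int64(13))
45 grip (np.float64(-0.044), np.float64(-0.0162), np.int64(63)) trig (np.float64(-0.0077), np.float64(0.0008), np.int64(19))
55 grip (np.float64(-0.0431), np.float64(-0.0163), 
[... 198 characters left out ...]
))
75 grip (np.float64(-0.0427), np.float64(-0.0164), np.int64(70)) trig (np.float64(0.0022), np.float64(0.0124), np.int64(20))
85 grip (np.float64(-0.044), np.float64(0.0134), np.int64(69)) trig (np.float64(0.006), np.float64(0.0131), np.int64(16))
95 grip (np.float64(-0.0424), np.float64(-0.0167), np.int64(67)) trig None
105 grip (np.float64(-0.0445), np.float64(-0.0166), np.int64(73)) trig None
115 grip (np.float64(-0.0435), np.float64(-0.017), np.int64(74)) trig None
125 grip (np.float64(-0.0456), np.float64(-0.0169), np.int64(62)) trig None
135 grip (np.float64(-0.048), np.float64(-0.0144), np.int64(129)) trig None
145 grip (np.float64(-0.015), np.float64(-0.015), np.int64(1)) trig None
```

View pics/s2.png

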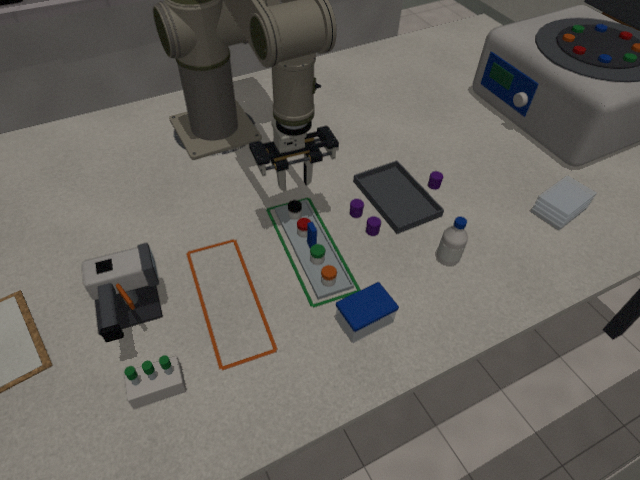

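All four pots are in the tray: black (295,206), red (303,224), green (318,251) and orange (329,272). The bin is empty and the bystanders have not moved. Next I'll take the handle.

Request:
move_arm(
  plan=[
    [0,0,0,-0.65,0,0,50],
    [0,0,0,-0.95,0.05,0,50],
    [0,0,0,-0.95,0,0,50],
    [0,0,0,-0.95,0,0,50],
    [0,0,0,-0.95,0,0,50],
    [0,0,0,0,0,0,50],
    [0,0,0,0,0,0.6,50],
    [0,0,0,0,0,1,50],
    [0,0,0,0,0,0.85,50],
    [0,0,0,0,0,0,50],
  ],
)

```text
t: 23.65
tool_pos: [0.5383, 0.0462, 0.0463]
orientation: [-0.164, -3.129, 0.0]
force: [-0.4, -0.5, -0.5]
opening: 0.05
gripper_force: 0.0
```

Request:
move_arm(
  plan=[
    [0,0,0,0,0,0,40],
    [0,0,0,0,0,0,30],
    [0,0,0,0,0,0,20],
    [0,0,0,0,0,0,10],
    [0,0,0,0,0,0,8],
    [0,0,0,0,0,0,8],
    [0,0,0,0,0,0,8],
    [0,0,0,0,0,0,8],
    [0,0,0,0,0,0,8],
    [0,0,0,0,0,0,8],
  ],
  force=25,
)

```text
t: 24.65
tool_pos: [0.5436, 0.0464, 0.052]
orientation: [0.164, 3.136, 0.001]
force: [-1.2, 2.6, 6.0]
opening: 0.014
gripper_force: 25.0
```

```bash
python3 go.py .5905 -.1855 .052; python3 tops.py scene 100 | grep -v "0.015\]"
```

```text
t 24.65 pos [0.5436 0.0464 0.052 ] shift units [-2.83 -9.03 -0.  ] turn units [0.01 0.01 0.  ] op 0.014
[374. 221.] 118 [0.5648 0.2071 0.0398] [0.034 0.031 0.009] [62. 28. 83.]
[317. 250.] 164 [0.5873 0.0397 0.0418] [0.035 0.036 0.013] [26. 80. 40.]
[328. 271.] 176 [0.6528 0.0324 0.0409] [0.034 0.035 0.012] [123.  61.  23.]
```

Request:
move_arm(
  plan=[
    [0,0,0,-0.06,-0.2,0,8],
    [0,0,0,-0.13,-0.4,0,8],
    [0,0,0,-0.157,-0.5,0,8],
    [0,0,0,-0.157,-0.5,0,8],
    [0,0,0,-0.157,-0.5,0,8],
    [0,0,0,-0.157,-0.5,0,8],
    [0,0,0,-0.157,-0.5,0,8],
    [0,0,0,-0.157,-0.5,0,8],
    [0,0,0,-0.157,-0.5,0,8],
    [0,0,0,-0.157,-0.5,0,8],
  ],
)

```text
t: 25.7
tool_pos: [0.5674, -0.071, 0.052]
orientation: [0.164, 3.137, 0.004]
force: [-2.8, 9.4, 8.6]
opening: 0.0136
gripper_force: 25.0
```

Request:
move_arm(
  plan=[
    [0,0,0,-0.157,-0.5,0,8],
    [0,0,0,-0.157,-0.5,0,8],
    [0,0,0,-0.157,-0.5,0,8],
    [0,0,0,-0.157,-0.5,0,8],
    [0,0,0,-0.157,-0.5,0,8],
    [0,0,0,-0.157,-0.5,0,8],
    [0,0,0,-0.157,-0.5,0,8],
    [0,0,0,-0.157,-0.45,0,8],
    [0,0,0,-0.09,-0.3,0,8],
    [0,0,0,-0.04,-0.15,0,8],
  ],
)

```text
t: 26.7
tool_pos: [0.5904, -0.1842, 0.052]
orientation: [0.164, 3.137, 0.003]
force: [-2.6, 10.3, 7.8]
opening: 0.0138
gripper_force: 25.0
```

Request:
move_arm(
  plan=[
    [0,0,0,0,0,0,8],
    [0,0,0,0,0,0,8],
    [0,0,0,0,0,0,8],
    [0,0,0,0,0,0,20],
    [0,0,0,0,0,0,40],
    [0,0,0,0,0,0,40],
    [0,0,0,0,0,0,40],
    [0,0,0,0,0,0,40],
    [0,0,0,0,0,0,40],
    [0,0,0,0,0,0,40],
  ],
)

```text
t: 27.7
tool_pos: [0.5898, -0.1851, 0.0511]
orientation: [-0.164, -3.137, -0.0]
force: [-0.2, 0.3, -0.2]
opening: 0.04
gripper_force: 0.0
```

```bash
python3 go.py .5905 -.1855 .052; python3 tops.py scene 40 | grep -v "0.015\]"; python3 - <<'E'
from find import *
for n in ['scene','side']:
    c=cam(n); W=cloud(c); X,Y,Z=W[...,0],W[...,1],W[...,2]
    if n=='scene': save(c,'s3.png')
    m=((Z>.008)&(Z<.016)&(abs(X-.59)<.18)&(abs(Y+.185)<.075))
    print('tray',cv2.minAreaRect(W[m][:,:2].astype(np.float32)),m.sum())
    hsv=cv2.cvtColor(c['frame'],cv2.COLOR_RGB2HSV)
    m=(cv2.inRange(hsv,(5,110,40),(22,255,255))>0)&(Z<.006)&(abs(X-.59)<.22)&(abs(Y+.185)<.11)
    print('mark',cv2.minAreaRect(W[m][:,:2].astype(np.float32)))
    m=((Z>.05)&(Z<.072)&(abs(X-.59)<.03)&(abs(Y+.185)<.03)&(cv2.inRange(hsv,(100,100,20),(125,255,255))>0)); print('handle',((W[m].max(0)+W[m].min(0))/2).round(4),m.sum())
E
```

```text
t 27.7 pos [ 0.5898 -0.1851  0.0511] shift units [-0.03 -0.01 -0.04] turn units [ 0. -0. -0.] op 0.04
[436. 175.] 97 [0.4978 0.4463 0.0396] [0.034 0.034 0.009] [62. 28. 83.]
[357. 203.] 112 [0.4935 0.202  0.0397] [0.035 0.035 0.009] [62. 28. 83.]
[374. 221.] 124 [0.5656 0.2078 0.0397] [0.035 0.034 0.009] [63. 29. 84.]
[221. 274.] 46 [ 0.5535 -0.1799  0.04  ] [0.014 0.032 0.01 ] [61.  12.5 14.5]
[230. 304.] 196 [ 0.6343 -0.1917  0.0406] [0.035 0.033 0.011] [26. 81. 40.]
[239. 330.] 225 [ 0.7    -0.1988  0.0407] [0.035 0.034 0.011] [122.  60.  21.]
tray ((0.6360852718353271, -0.1888103038072586), (0.0878417119383812, 0.20446427166461945), 84.04933166503906) 507
mark ((0.602520227432251, -0.18561489880084991), (0.1224808320403099, 0.3041001558303833), 83.81913757324219)
handle [ 0.5977 -0.1863  0.061 ] 46
tray ((0.5895299911499023, -0.1868995577096939), (0.09237010776996613, 0.2984003722667694), 83.8329849243164) 545
mark ((0.5925049185752869, -0.18557177484035492), (0.1248498260974884, 0.33181774616241455), 83.91720581054688)
handle [ 0.5849 -0.186   0.061 ] 76
```

View pics/s3.png

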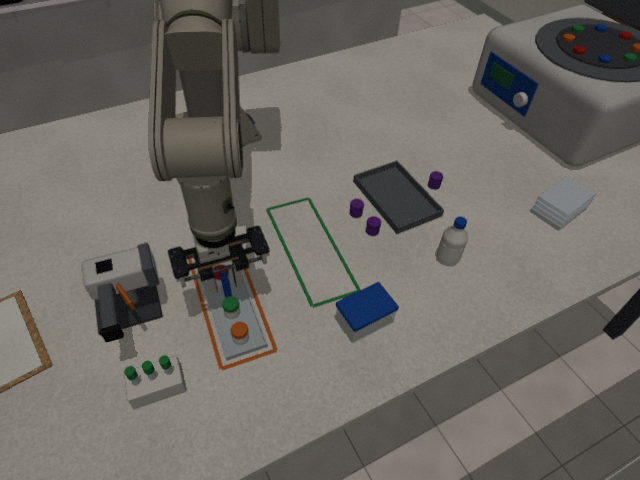

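The tray sits square inside the orange mark, with green at (231,304) and orange at (239,330). Red is partly hidden by the gripper and black fully. I'll rise now and go over the reader.

Request:
move_arm(
  plan=[
    [0,0,0,0,0,-0.5,40],
    [0,0,0,0,0,-1,40],
    [0,0,0,0,0,-1,60],
    [0,0,0,0,0,-1,93],
    [0,0,0,0,0,-1,93],
    [0,0,0,0,0,-1,93],
    [0,0,0,0,0,-0.7,93],
    [0,0,0,-0.06,-0.7,0,93],
    [0,0,0,-0.08,-1,0,93],
    [0,0,0,-0.08,-1,0,93],
  ],
)

```text
t: 28.85
tool_pos: [0.5879, -0.2541, 0.206]
orientation: [-0.163, -3.137, 0.0]
force: [-0.3, 0.0, -0.6]
opening: 0.0926
gripper_force: 0.0
```

Request:
move_arm(
  plan=[
    [0,0,0,-0.1,-1,0,93],
    [0,0,0,-0.08,-1,0,93],
    [0,0,0,-0.08,-1,0,93],
    [0,0,0,-0.08,-1,0,93],
    [0,0,0,-0.08,-1,0,93],
    [0,0,0,-0.08,-0.7,0,93],
    [0,0,0,0,-0.33,0,93],
    [0,0,0,0,0,0,93],
    [0,0,0,0,0,0,93],
    [0,0,0,0,0,0,93],
  ],
)

```text
t: 29.85
tool_pos: [0.5851, -0.4031, 0.2061]
orientation: [-0.163, -3.137, -0.001]
force: [0.1, -0.2, 0.6]
opening: 0.0928
gripper_force: 0.0
```

```bash
python3 go.py .585 -.404 .102; python3 tops.py scene 100 | grep -v "0.015\]"; python3 - <<'E'
from find import *
c=cam('wrist'); save(c,'w4.png'); W=cloud(c); X,Y,Z=W[...,0],W[...,1],W[...,2]
hsv=cv2.cvtColor(c['frame'],cv2.COLOR_RGB2HSV); s=read_state()
u=np.array([.9945,-.1045]);v=np.array([.1045,.9945]); q=s['tool_pos'][:2]
m=(Z>.115)&(Z<.13)&(X>.45)&(X<.75)&(Y>-.6)&(Y<-.3); P=W[m][:,:2]-q; a=P@u; b=P@v
o=cv2.inRange(hsv,(5,120,60),(22,255,255))[m]>0
print('trig a range',a[o].min(),a[o].max(), 'grip a', a[~o].min(),a[~o].max())
for lo in range(-40,60,10):
    k=(a>lo/1e3)&(a<lo/1e3+.01); f=lambda q:(b[q].min().round(4),b[q].max().round(4),q.sum()) if q.sum() else None
    print(lo,'grip',f(k&~o),'trig',f(k&o))
E
```

```text
t 29.85 pos [ 0.5851 -0.4031  0.2061] shift units [ 0.   -0.04  4.17] turn units [ 0.   -0.    0.01] op 0.0928
[214. 129.] 203 [ 0.0346 -0.0019  0.0424] [0.079 0.137 0.014] [48. 46. 42.]
[357. 203.] 114 [0.4931 0.2021 0.0395] [0.036 0.036 0.009] [61. 28. 82.]
[374. 221.] 122 [0.5651 0.2068 0.0398] [0.034 0.033 0.009] [60. 27. 81.]
[213. 250.] 168 [ 0.4799 -0.1739  0.0408] [0.036 0.035 0.011] [10. 10. 11.]
[219. 271.] 142 [ 0.5445 -0.1812  0.0408] [0.034 0.035 0.011] [98.  17.5 16. ]
[230. 304.] 197 [ 0.6349 -0.1918  0.041 ] [0.034 0.033 0.011] [26. 78. 38.]
[364. 323.] 193 [0.7831 0.0526 0.0422] [0.068 0.107 0.014] [83. 83. 82.]
[239. 330.] 221 [ 0.7004 -0.1987  0.0409] [0.034 0.035 0.011] [119.  59.  21.]
trig a range -0.0424989744399531 0.011498617724386304 grip a -0.11087468528824562 0.06474334097732881
-40 grip (np.float64(-0.0198), np.float64(0.0238), np.int64(875)) trig (np.float64(0.0134), np.float64(0.0239), np.int64(243))
-30 grip (np.float64(-0.02), np.float64(0.0276), np.int64(842)) trig (np.float64(0.0169), np.float64(0.027), np.int64(231))
-20 grip (np.float64(-0.0203), np.float64(0.0316), np.int64(822)) trig (np.float64(0.0201), np.float64(0.0307), np.int64(209))
-10 grip (np.float64(-0.0205), np.float64(0.0349), np.int64(802)) trig (np.float64(0.0243), np.float64(0.0341), np.int64(205))
0 grip (np.float64(-0.0207), np.float64(0.0376), np.int64(769)) trig (np.float64(0.0275), np.float64(0.0369), np.int64(194))
10 grip (np.float64(-0.0204), np.float64(0.0376), np.int64(734)) trig (np.float64(0.032), np.float64(0.0363), np.int64(13))
20 grip (np.float64(-0.0206), np.float64(0.0071), np.int64(697)) trig None
30 grip (np.float64(-0.0209), np.float64(0.0065), np.int64(668)) trig None
40 grip (np.float64(-0.0211), np.float64(0.0066), np.int64(654)) trig None
50 grip (np.float64(-0.0245), np.float64(0.0093), np.int64(888)) trig None
```

View pics/w4.png

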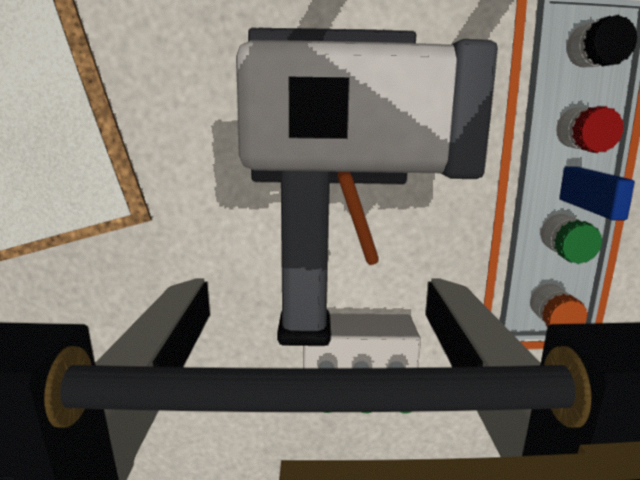

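The wrist view shows the grip at (304,250), the free trigger tip at (373,262), and all four pots standing in the tray at the right. The TCP is centred on the squeeze line and only needs a shift of about 4 mm towards the head. Descending now.

Request:
move_arm(
  plan=[
    [0,0,0,0.16,0,0,93],
    [0,0,0,0,0,0.5,93],
    [0,0,0,0,0,0.8,93],
    [0,0,0,0,0,0.8,93],
    [0,0,0,0,0,0.8,93],
    [0,0,0,0,0,0.8,93],
    [0,0,0,0,0,0.46,93],
    [0,0,0,0,0,0,93],
    [0,0,0,0,0,0,70],
    [0,0,0,0,0,0,60],
  ],
  force=25,
)

```text
t: 30.95
tool_pos: [0.5817, -0.4042, 0.1037]
orientation: [0.164, 3.135, -0.002]
force: [0.2, -1.0, 0.6]
opening: 0.0817
gripper_force: 0.0
```

Request:
move_arm(
  plan=[
    [0,0,0,0,0,0,50],
    [0,0,0,0,0,0,34],
    [0,0,0,0,0,0,34],
    [0,0,0,0,0,0,34],
    [0,0,0,0,0,0,34],
    [0,0,0,0,0,0,34],
    [0,0,0,0,0,0,34],
    [0,0,0,0,0,0,34],
    [0,0,0,0,0,0,34],
    [0,0,0,0,0,0,34],
  ],
)

```text
t: 31.95
tool_pos: [0.582, -0.4046, 0.1026]
orientation: [0.165, 3.134, -0.003]
force: [6.1, -3.0, -2.8]
opening: 0.0391
gripper_force: 25.0
```

```bash
python3 go.py .581 -.4036 .102; python3 tops.py scene 100 | grep -v "0.015\]"; python3 - <<'E'
from find import *
for n in ['scene','side']:
    c=cam(n)
    for m,st,ce in blobs(c,'orange',smin=110,vmin=30,amin=15):
        P=cloud(c)[m]; P=P[(P[:,2]>.1)&(P[:,2]<.14)&(P[:,1]<-.3)&(P[:,1]>-.5)]
        if len(P)>10: print(n,len(P),cv2.minAreaRect(P[:,:2].astype(np.float32)))
E
```

```text
t 31.95 pos [ 0.582  -0.4046  0.1026] shift units [0.04 0.04 0.02] turn units [-0.02  0.03 -0.01] op 0.0391
[436. 175.] 103 [0.4981 0.4451 0.0396] [0.033 0.036 0.009] [60. 27. 81.]
[357. 203.] 118 [0.4937 0.202  0.0396] [0.036 0.034 0.009] [61. 27. 81.]
[374. 221.] 123 [0.5649 0.2074 0.0393] [0.034 0.033 0.008] [60. 27. 81.]
[213. 250.] 175 [ 0.4802 -0.1733  0.0412] [0.036 0.035 0.012] [ 9.  9. 11.]
[219. 271.] 142 [ 0.5426 -0.181   0.0406] [0.033 0.035 0.011] [99. 18. 17.]
[230. 304.] 200 [ 0.6342 -0.1915  0.0408] [0.034 0.034 0.011] [26. 79. 39.]
[239. 330.] 224 [ 0.7003 -0.1987  0.0404] [0.035 0.034 0.011] [120.  59.  21.]
scene 85 ((0.5839954614639282, -0.3913303017616272), (0.04083393141627312, 0.009777667000889778), 8.958215713500977)
side 98 ((0.569215714931488, -0.39189761877059937), (0.013696703128516674, 0.06058526784181595), 86.0169448852539)
```

The opening is 39 mm, so the trigger is fully in. I'll hold about a second and release.

Request:
move_arm(
  plan=[
    [0,0,0,0,0,0,34],
    [0,0,0,0,0,0,34],
    [0,0,0,0,0,0,34],
    [0,0,0,0,0,0,34],
    [0,0,0,0,0,0,34],
    [0,0,0,0,0,0,50],
    [0,0,0,0,0,0,70],
    [0,0,0,0,0,0,93],
    [0,0,0,0,0,0,93],
    [0,0,0,0,0,0,93],
  ],
)

```text
t: 33.1
tool_pos: [0.5808, -0.4039, 0.102]
orientation: [-0.165, -3.137, 0.001]
force: [0.0, -0.2, 0.8]
opening: 0.0753
gripper_force: 0.0
```

Request:
move_arm(
  plan=[
    [0,0,0,0,0,0,93],
    [0,0,0,0,0,0,93],
    [0,0,0,0,0,-0.5,93],
    [0,0,0,0,0,-0.9,93],
    [0,0,0,0,0,-0.9,93],
    [0,0,0,0,0,-0.9,93],
    [0,0,0,0,0,-0.9,93],
    [0,0,0,0,0,0,93],
    [0,0,0,0,0,0,93],
    [0,0,0,0,0,0,50],
  ],
)

```text
t: 34.1
tool_pos: [0.5804, -0.4033, 0.2031]
orientation: [-0.164, -3.136, -0.002]
force: [-0.4, 0.8, -0.5]
opening: 0.0887
gripper_force: 0.0
```

```bash
python3 go.py .5905 -.186 .2; python3 - <<'E'
from find import *
for n in ['scene','side']:
    c=cam(n); W=cloud(c)
    for m,st,ce in blobs(c,'orange',smin=110,vmin=30,amin=15):
        P=W[m]; P=P[(P[:,2]>.1)&(P[:,2]<.14)&(P[:,1]<-.3)&(P[:,1]>-.5)]
        if len(P)>10: print(n,len(P),cv2.minAreaRect(P[:,:2].astype(np.float32)))
    hsv=cv2.cvtColor(c['frame'],cv2.COLOR_RGB2HSV); X,Y,Z=W[...,0],W[...,1],W[...,2]
    m=((Z>.045)&(Z<.082)&(abs(X-.59)<.03)&(abs(Y+.185)<.03)&(cv2.inRange(hsv,(100,100,20),(125,255,255))>0)); print('handle',((W[m].max(0)+W[m].min(0))/2).round(4),m.sum())
E
```

```text
t 34.1 pos [ 0.5804 -0.4033  0.2031] shift units [0.51 8.68 0.14] turn units [ 0.01 -0.02 -0.  ] op 0.0887
scene 153 ((0.574183464050293, -0.377072274684906), (0.06135544180870056, 0.00891834869980812), 12.030131340026855)
handle [ 0.5916 -0.1851  0.062 ] 125
side 84 ((0.5685964226722717, -0.38037529587745667), (0.06404788047075272, 0.007874091155827045), 15.066547393798828)
handle [ 0.5881 -0.1863  0.0619] 153
```

The trigger is back to its free angle. Returning to the handle.

Request:
move_arm(
  plan=[
    [0,0,0,0.05,0.6,0,50],
    [0,0,0,0.05,0.95,0,50],
    [0,0,0,0.05,0.95,0,50],
    [0,0,0,0.05,0.95,0,50],
    [0,0,0,0.06,0.95,0,50],
    [0,0,0,0.06,0.95,0,50],
    [0,0,0,0.06,0.95,0,50],
    [0,0,0,0.06,0.95,0,50],
    [0,0,0,0.06,0.95,0,50],
    [0,0,0,0,0.5,0,50],
  ],
)

```text
t: 35.2
tool_pos: [0.5909, -0.1832, 0.2041]
orientation: [-0.162, -3.137, -0.001]
force: [-0.1, 0.2, 0.3]
opening: 0.0497
gripper_force: 0.0
```

Request:
move_arm(
  plan=[
    [0,0,0,0,0,0,50],
    [0,0,0,0,0,0.6,50],
    [0,0,0,0,0,1,50],
    [0,0,0,0,0,1,50],
    [0,0,0,0,0,1,50],
    [0,0,0,0,0,1,50],
    [0,0,0,0,0,0.9,50],
    [0,0,0,0,0,0.5,50],
    [0,0,0,0,0,0,50],
    [0,0,0,0,0,0,50],
  ],
)

```text
t: 36.2
tool_pos: [0.5912, -0.1866, 0.0548]
orientation: [-0.165, -3.137, 0.0]
force: [0.3, -0.4, 1.0]
opening: 0.0502
gripper_force: 0.0
```

```bash
python3 go.py .590 -.1855 .052
```

```text
t 36.2 pos [ 0.5912 -0.1866  0.0548] shift units [0.05 0.04 0.11] turn units [-0.   -0.   -0.01] op 0.0502
```

Request:
move_arm(
  plan=[
    [0,0,0,0,0,0.1,40],
    [0,0,0,0,0,0,30],
    [0,0,0,0,0,0,20],
    [0,0,0,0,0,0,10],
    [0,0,0,0,0,0,8],
    [0,0,0,0,0,0,8],
    [0,0,0,0,0,0,8],
    [0,0,0,0,0,0,8],
    [0,0,0,0,0,0,8],
    [0,0,0,0,0,0,8],
  ],
  force=25,
)

```text
t: 37.2
tool_pos: [0.5915, -0.1857, 0.0525]
orientation: [0.164, 3.137, 0.001]
force: [-1.3, 4.5, 6.3]
opening: 0.0141
gripper_force: 25.0
```

```bash
python3 go.py .5425 .0455 .052;python3 tops.py scene 40 | grep -v "0.015\]"
```

```text
t 37.2 pos [ 0.5915 -0.1857  0.0525] shift units [2.91 8.99 0.02] turn units [0. 0. 0.] op 0.0141
[436. 175.] 99 [0.4982 0.4453 0.0392] [0.033 0.036 0.008] [62. 27. 83.]
[357. 203.] 120 [0.4938 0.2022 0.0395] [0.036 0.035 0.009] [63. 28. 83.]
[374. 221.] 122 [0.5648 0.2072 0.0397] [0.033 0.033 0.009] [62. 28. 84.]
[230. 304.] 202 [ 0.6343 -0.1923  0.0409] [0.034 0.035 0.012] [27. 80. 40.]
[364. 323.] 187 [0.783  0.0515 0.0422] [0.068 0.106 0.014] [85. 86. 85.]
[239. 330.] 218 [ 0.6996 -0.1991  0.0406] [0.035 0.034 0.011] [123.  61.  22.]
```

Request:
move_arm(
  plan=[
    [0,0,0,0.06,0.2,0,8],
    [0,0,0,0.13,0.4,0,8],
    [0,0,0,0.16,0.5,0,8],
    [0,0,0,0.16,0.5,0,8],
    [0,0,0,0.16,0.5,0,8],
    [0,0,0,0.16,0.5,0,8],
    [0,0,0,0.16,0.5,0,8],
    [0,0,0,0.16,0.5,0,8],
    [0,0,0,0.16,0.5,0,8],
    [0,0,0,0.16,0.5,0,8],
  ],
)

```text
t: 38.25
tool_pos: [0.567, -0.0688, 0.0526]
orientation: [0.165, 3.136, -0.004]
force: [1.5, -4.8, 2.5]
opening: 0.0143
gripper_force: 25.0
```

Request:
move_arm(
  plan=[
    [0,0,0,0.16,0.5,0,8],
    [0,0,0,0.16,0.5,0,8],
    [0,0,0,0.16,0.5,0,8],
    [0,0,0,0.16,0.5,0,8],
    [0,0,0,0.16,0.5,0,8],
    [0,0,0,0.16,0.5,0,8],
    [0,0,0,0.16,0.5,0,8],
    [0,0,0,0.16,0.45,0,8],
    [0,0,0,0.1,0.3,0,8],
    [0,0,0,0.04,0.12,0,8],
  ],
)

```text
t: 39.25
tool_pos: [0.5432, 0.0441, 0.0526]
orientation: [0.164, 3.136, -0.003]
force: [0.3, -8.9, 7.6]
opening: 0.0138
gripper_force: 25.0
```

Request:
move_arm(
  plan=[
    [0,0,0,0,0,0,8],
    [0,0,0,0,0,0,8],
    [0,0,0,0,0,0,8],
    [0,0,0,0,0,0,20],
    [0,0,0,0,0,0,40],
    [0,0,0,0,0,0,40],
    [0,0,0,0,0,0,40],
    [0,0,0,0,0,-0.5,40],
    [0,0,0,0,0,-1,40],
    [0,0,0,0,0,-1,40],
  ],
)

```text
t: 40.25
tool_pos: [0.5424, 0.0446, 0.1157]
orientation: [-0.164, -3.136, -0.0]
force: [0.6, 0.7, 0.0]
opening: 0.0402
gripper_force: 0.0
```

Request:
move_arm(
  plan=[
    [0,0,0,0,0,-1,40],
    [0,0,0,0,0,-1,40],
    [0,0,0,0,0,-1,40],
    [0,0,0,0,0,-1,40],
    [0,0,0,0,0,-1,40],
    [0,0,0,0,0,-0.5,40],
    [0,0,0,0,0,0,40],
    [0,0,0,0,0,0,40],
    [0,0,0,0,0,0,40],
    [0,0,0,0,0,0,40],
  ],
)

```text
t: 41.25
tool_pos: [0.5421, 0.0446, 0.2505]
orientation: [-0.164, -3.135, 0.0]
force: [-0.1, 0.3, -0.6]
opening: 0.0402
gripper_force: 0.0
```

```bash
python3 go.py .5425 .0455 .2;python3 tops.py scene 40 | grep -v "0.015\]"; python3 - <<'E'
from find import *
for n in ['scene','side']:
    c=cam(n); W=cloud(c); X,Y,Z=W[...,0],W[...,1],W[...,2]
    if n=='scene': save(c,'s5.png')
    m=((Z>.008)&(Z<.016)&(abs(X-.543)<.17)&(abs(Y-.045)<.07)); print('tray',cv2.minAreaRect(W[m][:,:2].astype(np.float32)))
    hsv=cv2.cvtColor(c['frame'],cv2.COLOR_RGB2HSV)
    m=(cv2.inRange(hsv,(50,110,40),(80,255,255))>0)&(Z<.006)&(abs(X-.543)<.22)&(abs(Y-.045)<.11); print('mark',cv2.minAreaRect(W[m][:,:2].astype(np.float32)))
E
```

```text
t 41.25 pos [0.5421 0.0446 0.2505] shift units [-0.02  0.04  2.02] turn units [-0.   -0.02  0.  ] op 0.0402
[436. 175.] 98 [0.4978 0.4468 0.0392] [0.034 0.036 0.008] [61. 27. 82.]
[293. 205.] 132 [0.4309 0.0544 0.0413] [0.035 0.035 0.012] [11. 10. 11.]
[357. 203.] 116 [0.4925 0.2026 0.0395] [0.037 0.036 0.009] [61. 27. 82.]
[302. 222.] 122 [0.4941 0.0482 0.0418] [0.035 0.034 0.011] [67. 11. 10.]
[374. 221.] 122 [0.5657 0.2082 0.0391] [0.032 0.036 0.007] [62. 28. 83.]
[316. 250.] 163 [0.5858 0.0377 0.0413] [0.034 0.035 0.013] [26. 79. 40.]
[327. 271.] 177 [0.6512 0.0311 0.042 ] [0.035 0.036 0.012] [122.  60.  22.]
[364. 323.] 198 [0.7837 0.0524 0.0419] [0.066 0.107 0.014] [84.5 85.  84. ]
tray ((0.5403894782066345, 0.04000580683350563), (0.10097930580377579, 0.3009541928768158), 84.64246368408203)
mark ((0.5429351329803467, 0.043958716094493866), (0.12133759260177612, 0.32465943694114685), 84.15182495117188)
tray ((0.540286123752594, 0.04247857630252838), (0.09376969188451767, 0.29671788215637207), 84.20536804199219)
mark ((0.5373618602752686, 0.022593528032302856), (0.10056710988283157, 0.32705461978912354), 77.42723846435547)
```

View pics/s5.png

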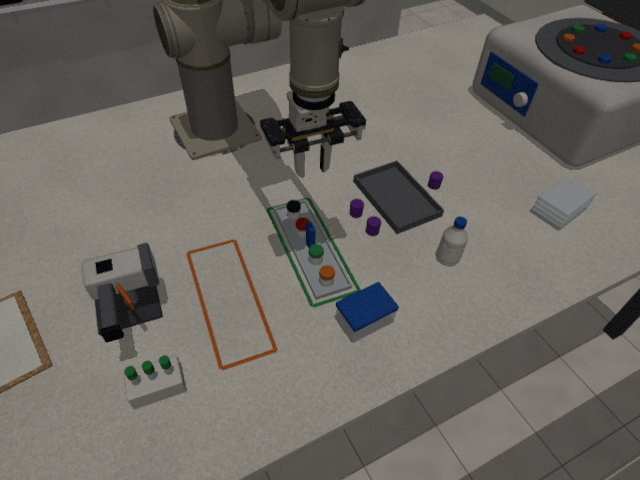

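The tray is back in the green mark, centred to within a few millimetres and square, with all four pots upright at (294,206), (302,223), (316,251) and (327,272). The trigger is free and the arm is clear, so I'm handing in.

```bash
python3 -c "from plant import close_job; print(close_job())"
```

```text
the job is handed in; nothing more can be done
None
```

The job is handed in: all four pots were moved into the tray, the tray was slid to the scan mark, the trigger was squeezed fully, held and released, and the tray is back in the green rectangle with every pot upright; the hand-in returned no verdict.

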